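# Lock the switch box and hold the receptacle over it

## Task

Press the cam lever of the box fixture down until its detent clicks and it stays down by itself. Then pick up the ivory receptacle, carry it up and over the conduit lying in the rack between them, and finish with the gripper still holding it, face up and level, steady about 15 mm above the open mouth of the gray switch box, centred over it and with its length along the box's length, so that I can fasten it: do not let it touch the box and do not let go. Leave the conduit, the cover plate, the connector and the screwdriver where they lie.

Things in the scene. Friction and masses are not known exactly. Their poses are not given: they have to be found in the camera images.
- cam_lever (a joint): Cam lever of the fixture, rad. 0 = sprung up (handle 0.70 rad above level), grows as the handle is pressed down: handle angle above level = 0.70 - value. Sprung upward: 1 to 3 N at the knob. A sprung-ball detent gives extra resistance from about 0.3 to 0.5 (some 8 N at the knob in all); past 0.5 it snaps over and then holds the lever by itself at about 0.64. End stop at 0.72.
- lever_knob (a point): Centre of the black cylindrical knob at the end of the cam lever, 100 mm from the pivot; the knob is 18 mm in diameter, 36 mm long, its axis level and parallel to the hinge. It rides with the lever, the handle pointing from the pivot away from the box (roughly to the robot). The ball post beside the lever stands 50 mm from the pivot, up to 20 mm above pivot height, on one side only.
- lever_pivot (a point): Hinge axis of the cam lever, in its middle, 52 mm above the cart top; fixed to the fixture, an aluminium plate 215 x 120 x 12 mm on the cart. Its x axis points from the pivot to the box, 72 mm from the box centre.
- box_mouth (a point): Centre of the open mouth (rim plane) of the gray fiberglass switch box, 84 mm above the cart top; x along the box's length, z up. The box is 96 x 58 x 72 mm outside, walls 3.5 mm, 89 x 51 mm opening, and stands loosely (1.5 mm play) mouth up in the fixture's low nest.
- receptacle: Ivory duplex receptacle, 120 g, lying face up on the cart. Origin: centre of the underside of its body; x along its length, z up out of the face. Body 70 (x) x 34 (y) x 28 mm high with flat sides to grip across y; two round faces on top reach 34 mm; a nickel strap 106 x 20 x 2 mm at 24 to 26 mm height sticks out 18 mm at either end.
- rack: Dark steel conduit rack fixed on the cart between receptacle and fixture, running along its x axis, 300 x 56 mm, 132 mm high. Origin: centre of its underside; z up.
- conduit: Bare metal conduit, 18 mm in diameter, 320 mm long, lying loosely along x in the rack's two saddles; its top is 138 mm above the cart. Origin: middle of its underside. To be left alone.
- cover_plate: Chrome cover plate 114 x 70 x 5 mm lying on the cart, origin at the centre of its underside. To be left alone.
- connector: Aluminium set-screw connector standing on end, 32 mm in diameter at its collar, 48 mm high, origin at the centre of its underside. To be left alone.
- screwdriver: Screwdriver with black handle lying on the cart, about 200 mm long. To be left alone.
Mind the look-alikes: they are no part of the job. What is meant by the receptacle is not red, and is the larger of those in its own colour. Leave any orange look-alike of the part that bears box_mouth alone.

How it is judged:
On the way, in this order (a step that is already met when the one before it is completed fails the run):
1. the cam lever is latched down and nothing holds it, the receptacle still lying where it was (value of joint cam_lever above 0.6 rad and contact force between cam_lever and the arm below 0.1 N and contact force between cam_lever and the fingers below 0.1 N and distance of receptacle from where it was at the start of the episode below 0.02 m), for 0.2 s.
2. the receptacle is carried over the conduit (origin within 40 mm of the rack's midline, between its ends, above the conduit) (y of receptacle in the frame of rack between -0.04 and 0.04 m and x of receptacle in the frame of rack between -0.17 and 0.17 m and z of receptacle in the frame of rack above 0.138 m).
At the end, for the whole second after the job is handed in: Lever latched (joint > 0.60). Receptacle gripped, at rest, touching neither box nor fixture: underside 6-25 mm above the rim, within 6 mm of centre along each box axis, 0.1 rad of parallel and of level, face up. Box in its nest; conduit and bystanders within 20 mm of their starts (value of joint cam_lever above 0.6 rad and x of receptacle in the frame of box_mouth between -0.006 and 0.006 m and y of receptacle in the frame of box_mouth between -0.006 and 0.006 m and z of receptacle in the frame of box_mouth between 0.006 and 0.025 m and angle between the x axis of receptacle and the x axis of box_mouth, either way round below 0.1 rad and angle between receptacle's own z axis and vertical below 0.1 rad and angle between box_mouth's own z axis and vertical below 0.05 rad and height (world z) of box_mouth below 0.088 m and linear speed of receptacle below 0.02 m/s and contact force between receptacle and the fingers above 2 N and contact force between receptacle and switch_box below 0.1 N and contact force between receptacle and fixture below 0.1 N and distance of each of cover_plate, connector, screwdriver, conduit from where it was at the start of the episode below 0.02 m); the arm keeps its last pose, push and grip.
It fails at once if the receptacle touches the switch box (over 0.3 N) (contact force between receptacle and switch_box above 0.3 N).
It fails at once if the conduit is moved more than 20 mm (distance of conduit from where it was at the start of the episode above 0.02 m).
It fails at once if the cover plate is moved more than 20 mm (distance of cover_plate from where it was at the start of the episode above 0.02 m).
It fails at once if the connector is moved more than 20 mm (distance of connector from where it was at the start of the episode above 0.02 m).
It fails at once if the screwdriver is moved more than 20 mm (distance of screwdriver from where it was at the start of the episode above 0.02 m).
It also fails if it takes over 64 s, if anything falls off the work surface, if the arm or the gripper's body presses on something with over 40 N, if the wrist force passes 120 N, or if a joint passes its speed limit or range.

## Robot

A 6-joint arm with a two-finger parallel gripper is mounted at the origin on the work surface. World frame = base frame: x ahead of the robot, y to its left, z up, the work surface at z = 0. Lengths are in m, angles in rad, forces in N, time in s.
With the tool pointing down it reaches from about 0.35 to 0.875 m from the base axis. Payload 15.5 kg.
Tool frame: the origin (TCP) lies between the finger pads; the fingertips stand 8 mm ahead of it and the grasp point (between the pads) lies 11 mm behind it; z points along the fingers, y is the line along which they close (so a half turn about z gives the same grasp; the last joint's range is limited). The gripper opens to 85 mm and grips with 20 to 120 N. Pads are 22 mm wide; open, the fingers measure 114 mm over their backs; the gripper's body (76 mm by 85 mm) begins 54 mm behind the grasp point. The pads swing forward as they close: fully open they stand 13 mm farther back than shut.
Start: joints at [-1.262, 0.494, 1.345, -0, 1.302, -0.096], TCP at [0.246, -0.574, 0.203] pointing down, gripper open.
Joint ranges: [-2.91, 2.91], [-0.82, 2.16], [0.22, 2.67], [-1.22, 4.37], [0.12, 2.79], [-3.08, 3.08]. Speed limits (rad/s): [1.89, 1.89, 2.57, 3.01, 3.01, 3.01].

## Interface

Orientations are given as a 3x3 rotation matrix whose columns are the frame's x, y, z axes.
In Python, from rig import robot, cams, order, spotter gives the robot as it stands.
- The arm moves only by the shell command python3 -m handwheel 'ROWS' [FORCE]. ROWS is JSON, a list of rows, each a list of 7 numbers: the shift along the tool's x, y, z in units of 40 mm (1.0 is 40 mm), then the turn, a rotation vector about the tool's x, y, z in units of 6 degrees (1.0 is 6 degrees), then the opening, from 0 (shut) to 1 (fully open). In form: [[tx, ty, tz, ax, ay, az, gripper], ...]. A call has 1 to 8 rows; each row shifts and turns the commanded pose from where the row before left it, along the tool's axes as they then stand; what a row does not reach is not made up. A row lasts 1/12 s, in which the tool goes at most 41.7 mm and 7.16 degrees, less where a joint would pass 70% of its speed; a pose out of reach is approached as far as the arm can. A call is refused whole if a number of a shift passes 1 or a number of a turn 1, either way. A call with a gripper value outside its range is refused whole. The fingers move at their own pace and stop on an object; FORCE is the grip in N (left out, the last holds). Time passes only in rows, so rows that do not move let the fingers close. It gives the time, the measured TCP pose, the force, the opening and the grip force at its end, in the units of the state.
- robot.read_state(): the state, without advancing time (a new reading comes with each control period).
- cams.grab_frame(name): name is "side" or "top"; returns (picture, depth): 400x640x3 uint8, red, green, blue; 400x640 float32, m along the optical axis (not along the pixel's ray), 0 where there is no reading.
- cams.calibration(name): a dict with "mtx" (3x3 intrinsics, pixels), "R" (3x3) and "t" (3): a world point X has camera coordinates R X + t. Camera axes: x right, y down, z forward; pixel columns grow to the right and rows downward; lengths in m; the calibration is good to about 2 mm. A picture is of the moment at which its call begins. calibration takes no time and is no camera call.
- order.sign_off(): hands the job in; it is judged then, once.
Trained networks look in the newest picture that a camera, given by its name, has taken for a name from the list of things; names that differ only in an ending like _2 or _b are one class to them, and where a whole thing is asked for, a point or a joint stands for the part that bears it (a point fixed in the world has none). Each returns a list of dicts, best first, with "confidence" (0 to 1); they miss things now and then, are a little off and sometimes report something else, mostly with a low value. They report only what shows in the picture. A call takes as long as a camera call. They do not tell look-alikes from the thing itself.
- spotter.search_frame(camera, thing): "pixel" ([row, column] in pixels, amid what is visible of it).
- spotter.place_of(camera, thing): "pixel" ([row, column] in pixels: a listed point, or the origin of a listed thing).
The state is a dict: "clock": time; "joint_positions": joint angles; "joint_velocities": joint speeds; "tau": joint torques, N m; "tcp_pos": TCP position; "tcp_rot": TCP orientation; "wrist_force": force on the tool from outside, world axes, zero at the start; "torque": the same for the moment, N m; "finger_gap": opening from 0.0 (shut) to 1.0 (fully open); "gripper_force": force on a finger pad.
Only numpy, scipy, OpenCV 4.12 (cv2) and the standard library are available. Lean on these libraries where they do the work, as an engineer would, in place of code of your own. Each camera call takes 0.05 s, during which the arm holds its last target. There are 200 camera calls.

## Working session

There is one attempt and no reset: what is moved stays moved. The work goes in short steps, Python scripts to look and compute and a shell command to move; the robot and the scene stay as the last step left them, time stands still between calls to the robot, and variables do not carry over. Pictures are saved under pics/ and viewed, at most 10 in all, crops included, and the job is handed in when it is done.

```bash
mkdir -p pics; ls; cat > h.py <<'E'
import numpy as np, cv2
from rig import robot, cams, order, spotter
def grab(n):
    im,d=cams.grab_frame(n); return im,d
def pt(n,d,r,c,w=2):
    k=cams.calibration(n); K,R,t=map(np.array,(k["mtx"],k["R"],k["t"]))
    r,c=int(round(r)),int(round(c))
    p=d[max(r-w,0):r+w+1,max(c-w,0):c+w+1]; p=p[p>0]
    if not len(p): return None
    z=np.median(p); return R.T@(np.linalg.inv(K)@np.array([c,r,1])*z-t)
def ray(n,r,c):
    k=cams.calibration(n); K,R,t=map(np.array,(k["mtx"],k["R"],k["t"]))
    return -R.T@t, R.T@np.linalg.inv(K)@np.array([c,r,1.])
def atz(n,r,c,z):
    o,v=ray(n,r,c); return o+v*(z-o[2])/v[2]
def cloud(n,d):
    k=cams.calibration(n); K,R,t=map(np.array,(k["mtx"],k["R"],k["t"]))
    r,c=np.indices(d.shape); P=np.stack([c*d,r*d,d],-1).astype(float)@np.linalg.inv(K).T
    P=(P-t)@R; P[d<=0]=np.nan; return P
def proj(n,X):
    k=cams.calibration(n); K,R,t=map(np.array,(k["mtx"],k["R"],k["t"]))
    q=K@(R@np.array(X)+t); return q[1]/q[2],q[0]/q[2]
E
python3 - <<'E'
from h import *
np.set_printoptions(precision=3,suppress=True)
for n in("side","top"):
    im,d=grab(n); cv2.imwrite(f"pics/{n}0.png",im[:,:,::-1]); np.save(f"pics/{n}0d.npy",d);np.save(f"pics/{n}0.npy",im)
    k=cams.calibration(n); print(n,-np.array(k["R"]).T@k["t"], np.array(k["R"])[2])
    for th in("lever_knob","lever_pivot","box_mouth","receptacle","rack","conduit","cover_plate","connector","screwdriver"):
        for o in spotter.place_of(n,th):
            r,c=o["pixel"]; print(th,np.array([r,c]),round(o["confidence"],2),pt(n,d,r,c))
E
```

```text
pics
side [-0.037  0.616  0.81 ] [ 0.575 -0.543 -0.612]
lever_knob [189.2 436.8] 0.72 [ 0.533 -0.438  0.005]
lever_pivot [204.6 411.3] 0.81 [ 0.499 -0.246  0.056]
box_mouth [152.8 394.1] 0.97 [ 0.732 -0.448  0.047]
box_mouth [185.7 385.6] 0.77 [ 0.607 -0.258  0.06 ]
receptacle [277.9 253.3] 0.81 [0.596 0.248 0.022]
receptacle [328.7 256.8] 0.81 [0.468 0.328 0.021]
receptacle [295.3 209.4] 0.8 [0.619 0.357 0.022]
rack [245.  331.5] 0.63 [0.564 0.009 0.008]
rack [278.  248.2] 0.18 [0.606 0.256 0.02 ]
conduit [208.8 326.8] 0.93 [0.579 0.018 0.13 ]
conduit [201.2 413.1] 0.6 [ 0.502 -0.257  0.063]
conduit [352.7 174.1] 0.57 [0.545 0.488 0.005]
cover_plate [354.7 171.4] 0.66 [0.544 0.495 0.005]
cover_plate [191.  437.9] 0.49 [ 0.441 -0.276  0.124]
connector [185.1 436.9] 0.59 [ 0.537 -0.44   0.017]
connector [182.1 384.5] 0.49 [ 0.614 -0.256  0.072]
top [0.398 0.02  1.285] [ 0.172 -0.004 -0.985]
lever_knob [264.8 425.3] 0.84 [ 0.425 -0.269  0.12 ]
lever_knob [235.8 413.4] 0.18 [ 0.504 -0.252  0.062]
lever_pivot [232.3 411.9] 0.57 [ 0.515 -0.249  0.061]
box_mouth [209.2 412.3] 0.81 [ 0.586 -0.26   0.016]
box_mouth [164.6 474. ] 0.68 [ 0.725 -0.449  0.003]
receptacle [196.3 241.2] 0.96 [0.609 0.233 0.033]
receptacle [242.5 207.4] 0.63 [0.475 0.321 0.034]
receptacle [187.4 202. ] 0.53 [0.634 0.349 0.022]
rack [220.3 316.9] 0.77 [0.533 0.015 0.137]
rack [193.2 237.6] 0.29 [0.618 0.242 0.033]
conduit [204.3 318.9] 0.61 [0.576 0.01  0.136]
conduit [261.6 427.3] 0.22 [ 0.432 -0.273  0.124]
cover_plate [218.2 152.8] 0.9 [0.542 0.489 0.006]
connector [227.2 479.3] 0.41 [ 0.536 -0.442  0.045]
screwdriver [145.9 350.8] 0.68 [ 0.775 -0.082  0.   ]
```

View pics/top0.png

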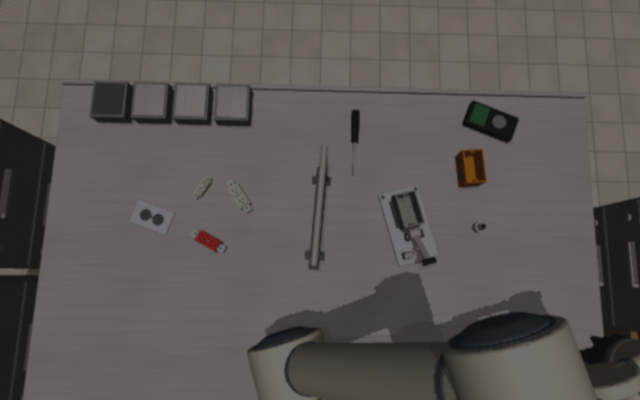

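View pics/side0.png

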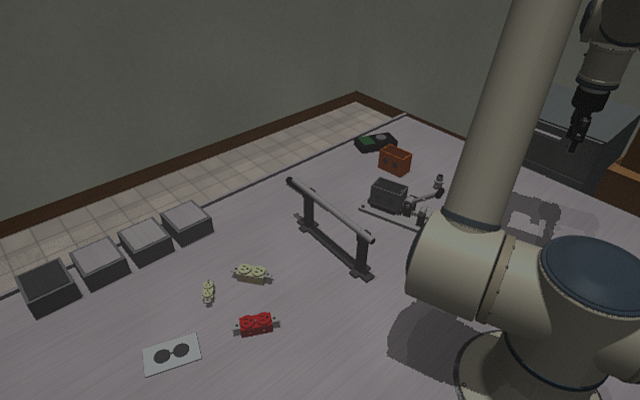

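```bash
python3 - <<'E'
import cv2,numpy as np
im=cv2.imread("pics/top0.png")
a=cv2.resize(im[165:275,180:270],None,fx=4.4,fy=4.4,interpolation=cv2.INTER_CUBIC)[:480,:396]
b=cv2.resize(im[170:280,380:470],None,fx=4.4,fy=4.4,interpolation=cv2.INTER_CUBIC)[:480,:396]
cv2.imwrite("pics/crop0.png",np.hstack([a,b]))
E
```

```text
(no output)
```

View pics/crop0.png

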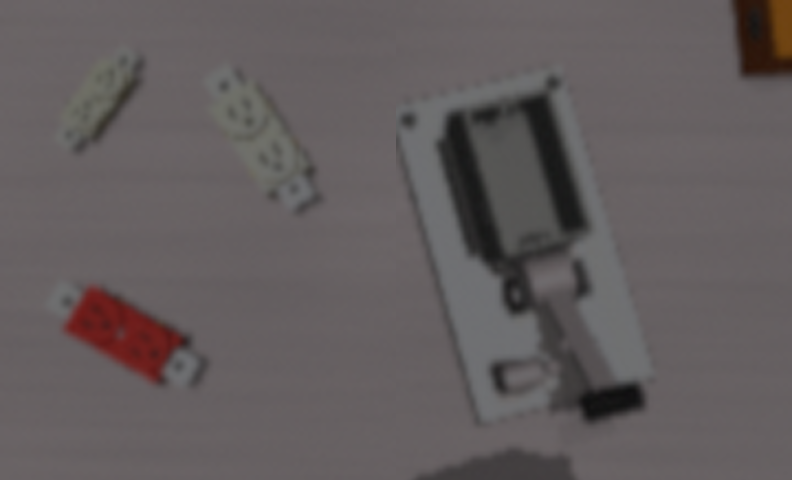

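Top view: the large ivory receptacle is at (196,241). The look-alikes are a small ivory one at (187,202) and a red one at (242,207). The gray box is at (209,412), with the orange look-alike at (165,474), and the knob is at (262,427). I choose the ivory one at (196,241) and the gray box, and the crop confirms both.

```bash
python3 - <<'E'
from h import *
np.set_printoptions(precision=4,suppress=True)
for n in("top","side"):
    d=np.load(f"pics/{n}0d.npy"); im=np.load(f"pics/{n}0.npy").astype(int); P=cloud(n,d)
    def sel(c,r,z0,z1): 
        with np.errstate(invalid='ignore'):
            return (np.hypot(P[...,0]-c[0],P[...,1]-c[1])<r)&(P[...,2]>z0)&(P[...,2]<z1)
    def rect(m,l):
        q=P[m]; 
        if len(q)<5: print(n,l,len(q)); return
        (cx,cy),(w,h),a=cv2.minAreaRect(q[:,:2].astype(np.float32)); 
        b=cv2.boxPoints(((cx,cy),(w,h),a)); e1=b[1]-b[0]; e2=b[2]-b[1]; e=e1 if np.hypot(*e1)>np.hypot(*e2) else e2
        print(n,l,len(q),"c",cx,cy,"dims",round(w,4),round(h,4),"yaw",np.degrees(np.arctan2(e[1],e[0]))%180,"z",np.percentile(q[:,2],[5,50,95]))
    rect(sel((.61,.24),.075,.018,.05),"rec")
    rect(sel((.61,.24),.075,.030,.05),"recface")
    rect(sel((.59,-.26),.07,.076,.092),"rim")
    rect(sel((.55,-.26),.16,.006,.02),"plate")
    rect(sel((.43,-.27),.035,.10,.15),"knob")
    rect(sel((.57,.01),.2,.125,.15),"conduit")
    rect(sel((.54,-.44),.03,.015,.06),"connector")
    print(P[sel((.43,-.27),.035,.10,.15)].mean(0))
print(robot.read_state())
E
```

```text
top rec 377 c 0.6102250814437866 0.24188834428787231 dims 0.1067 0.0343 yaw 35.57754 z [0.0236 0.0314 0.0371]
top recface 225 c 0.6066822409629822 0.2384626269340515 dims 0.0972 0.033 yaw 36.382004 z [0.0305 0.0336 0.0376]
top rim 198 c 0.5772806406021118 -0.2383895218372345 dims 0.0964 0.0601 yaw 16.240011 z [0.0776 0.0828 0.0871]
top plate 1991 c 0.5361521244049072 -0.25125184655189514 dims 0.2876 0.2802 yaw 30.31469 z [0.0074 0.0121 0.0173]
top knob 143 c 0.44334903359413147 -0.2793014645576477 dims 0.0372 0.0381 yaw 91.36975 z [0.1028 0.1212 0.1264]
top conduit 883 c 0.5757924318313599 0.01092238537967205 dims 0.0298 0.3217 yaw 176.39413 z [0.1298 0.1357 0.1401]
top connector 108 c 0.5372656583786011 -0.4487728476524353 dims 0.0287 0.0275 yaw 3.616955 z [0.0253 0.0389 0.0511]
[ 0.4399 -0.277   0.118 ]
side rec 474 c 0.614141583442688 0.2417651265859604 dims 0.1074 0.0387 yaw 35.341515 z [0.0209 0.0294 0.0357]
side recface 230 c 0.6122620701789856 0.24150961637496948 dims 0.0677 0.0359 yaw 41.881924 z [0.0309 0.0336 0.0363]
side rim 217 c 0.5806440114974976 -0.23919039964675903 di
[... 420 characters left out ...]
0.5404092073440552 -0.44807520508766174 dims 0.0311 0.0272 yaw 13.871724 z [0.0175 0.0319 0.0483]
[ 0.4403 -0.2734  0.1167]
{'clock': 1.0, 'joint_positions': array([-1.2615,  0.4936,  1.3455, -0.    ,  1.3025, -0.0955]), 'joint_velocities': array([-0.0006, -0.0004,  0.0002,  0.001 ,  0.0005, -0.0001]), 'tau': array([ -0.0027, -88.2056, -38.4274,  -0.0005,   0.0006,  -0.    ]), 'tcp_pos': array([ 0.2461, -0.5745,  0.2031]), 'tcp_rot': array([[ 0.9192,  0.3938, -0.    ],
       [ 0.3938, -0.9192,  0.    ],
       [-0.    , -0.0001, -1.    ]]), 'wrist_force': array([-0.4619,  0.7663, -0.6793]), 'torque': array([-0.0444,  0.002 ,  0.0197]), 'gripper_force': 0.0, 'finger_gap': 0.9958950791445268}
```

```bash
cat >> h.py <<'E'
BOX=np.array([.579,-.239]); BY=np.radians(15.6); U=np.array([np.cos(BY),np.sin(BY)]); PIV=BOX-.072*U
REC=np.array([.612,.242]); RY=np.radians(35.4)
def knob(v): return np.r_[PIV-.1*np.cos(.7-v)*U, .052+.1*np.sin(.7-v)]
def plan(X,yaw,p=None,y0=None):
    s=robot.read_state(); p=s["tcp_pos"] if p is None else p; R=s["tcp_rot"]
    y0=np.arctan2(R[1,0],R[0,0]) if y0 is None else y0
    c,s_=np.cos(yaw),np.sin(yaw); T=np.array([[c,s_,0],[s_,-c,0],[0,0,-1.]])
    print("turn az",np.round(-np.degrees(yaw-y0)/6,3),"then shift",np.round(T.T@(np.array(X)-p)/.04,3))
E
python3 - <<'E'
from h import *
k=knob(0); print(k)
plan(np.r_[k[:2],.165],BY)
p0=k+[0,0,.017]
for v in(.2,.4,.55,.68,.72):
    k=knob(v); plan(k+[0,0,.017],BY,p0,BY); print(k)
E
```

```text
[ 0.43598556 -0.27893035  0.11642177]
turn az 1.266 then shift [ 6.558 -5.84   0.952]
turn az -0.0 then shift [-0.282 -0.     0.412]
[ 0.42512683 -0.28196216  0.09994255]
turn az -0.0 then shift [-0.476  0.     0.872]
[ 0.41763786 -0.28405312  0.08155202]
turn az -0.0 then shift [-0.56   0.     1.237]
[ 0.41441757 -0.28495224  0.06694381]
turn az -0.0 then shift [-0.587 -0.     1.561]
[ 0.4133553  -0.28524883  0.05399987]
turn az -0.0 then shift [-0.587 -0.     1.661]
[ 0.4133553  -0.28524883  0.05000013]
```

```bash
python3 -m handwheel '[[0,0,0,0,0,0.633,0],[0,0,0,0,0,0.633,0],[0.55,-0.5,0,0,0,0,0],[0.55,-0.5,0,0,0,0,0],[0.55,-0.5,0,0,0,0,0],[0.55,-0.5,0,0,0,0,0],[0.55,-0.5,0,0,0,0,0],[0.55,-0.5,0,0,0,0,0]]' 30; python3 -m handwheel '[[0.55,-0.5,0,0,0,0,0],[0.55,-0.5,0,0,0,0,0],[0.55,-0.5,0,0,0,0,0],[0.55,-0.5,0,0,0,0,0],[0.55,-0.5,0,0,0,0,0],[0.5,-0.34,0,0,0,0,0],[0,0,0.5,0,0,0,0],[0,0,0,0,0,0,0]]'; python3 - <<'E'
from h import *
plan(np.r_[knob(0)[:2],.16],BY)
a=grab("side")[0]; 
r,c=map(int,proj("side",knob(0))); cv2.imwrite("pics/k1.png",cv2.resize(a[max(r-60,0):r+60,c-80:c+80,::-1],None,fx=4,fy=4))
E
```

```text
clock: 1.67
tcp_pos: [0.3415, -0.4222, 0.2032]
tcp_rot: [[0.963, 0.269, 0.0], [0.269, -0.963, -0.0], [0.0, 0.0, -1.0]]
wrist_force: [0.3, -0.9, 0.5]
finger_gap: 0.001
gripper_force: 0.0
clock: 2.33
tcp_pos: [0.4354, -0.2773, 0.1811]
tcp_rot: [[0.963, 0.271, -0.002], [0.271, -0.963, 0.002], [-0.002, -0.002, -1.0]]
wrist_force: [-0.2, 0.7, -0.6]
finger_gap: 0.0
gripper_force: 0.0
turn az 0.021 then shift [0.003 0.044 0.527]
```

View pics/k1.png

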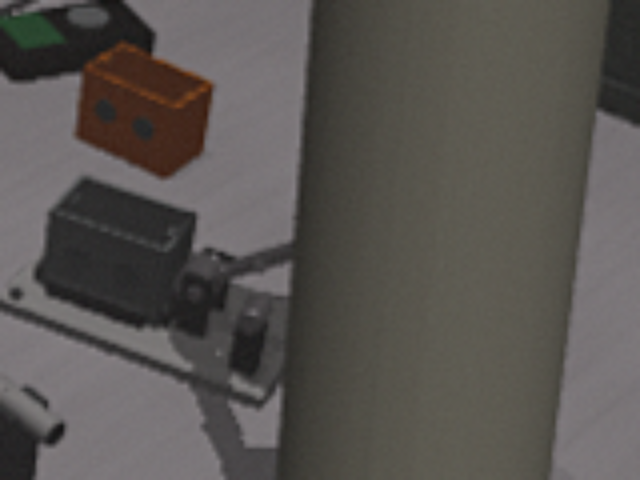

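The view shows the arm hiding the knob (about the crop centre), with the lever still up and the box and post clear. I'll press by force feedback.

```bash
python3 -m handwheel '[[0,0.02,0.4,0,0,0,0],[0,0.02,0.4,0,0,0,0],[0,0,0.2,0,0,0,0],[0,0,0.15,0,0,0,0],[0,0,0,0,0,0,0],[0,0,0,0,0,0,0]]'; python3 -m handwheel '[[-0.14,0,0.2,0,0,0,0],[-0.14,0,0.21,0,0,0,0],[-0.1,0,0.23,0,0,0,0],[-0.1,0,0.23,0,0,0,0],[0,0,0,0,0,0,0]]'
```

```text
clock: 2.88
tcp_pos: [0.4361, -0.281, 0.1375]
tcp_rot: [[0.963, 0.268, 0.0], [0.268, -0.963, -0.0], [0.0, 0.0, -1.0]]
wrist_force: [0.7, 0.4, -0.6]
finger_gap: -0.0
gripper_force: 0.0
clock: 3.3
tcp_pos: [0.4162, -0.2855, 0.1012]
tcp_rot: [[0.963, 0.268, -0.002], [0.268, -0.963, 0.001], [-0.001, -0.002, -1.0]]
wrist_force: [0.2, 1.2, 0.3]
finger_gap: -0.001
gripper_force: 0.0
```

```bash
python3 - <<'E'
from h import *
a=grab("side")[0];b=grab("top")[0]
o=[]
for n,i in(("side",a),("top",b)):
    r,c=map(int,proj(n,knob(.3))); r=min(r,340);o.append(cv2.resize(i[r-60:r+60,c-48:c+48,::-1],None,fx=4,fy=4))
cv2.imwrite("pics/k2.png",np.hstack(o))
print(spotter.place_of("side","lever_knob"),spotter.place_of("top","lever_knob"),proj("side",knob(.4)),proj("side",knob(0)))
E
```

```text
[] [{'pixel': [261.7, 427.6], 'confidence': 0.79}, {'pixel': [215.4, 153.1], 'confidence': 0.53}] (np.float64(205.7185222270818), np.float64(443.65330889239857)) (np.float64(193.56609356087188), np.float64(439.5224402011495))
```

View pics/k2.png

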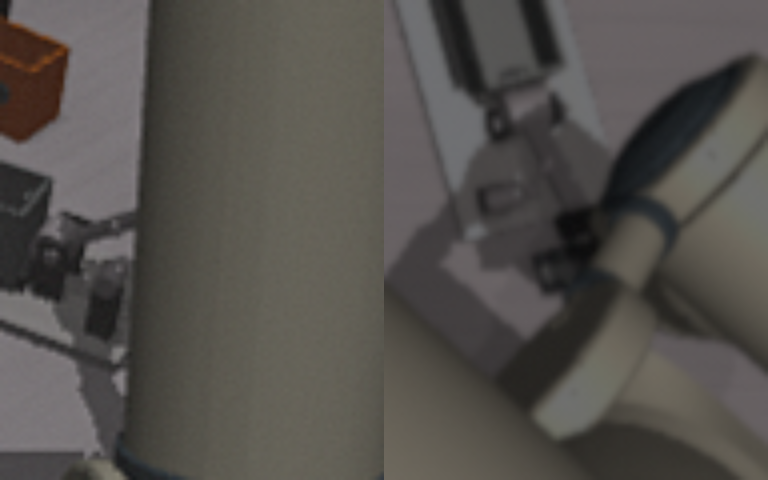

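The knob is still up at top-view crop (580,225), and the fingers are on the robot side of it at (560,268): they slid past. I'll raise, move inward and retry.

```bash
python3 -m handwheel '[[0,0,-0.5,0,0,0,0],[0,0,-0.5,0,0,0,0],[0.3,0,-0.2,0,0,0,0],[0,0,0,0,0,0,0]]'; python3 - <<'E'
from h import *
print(atz("top",261.7,427.6,.116),proj("top",knob(0)),knob(0))
k=np.array([.443,-.277,.116])
plan(np.r_[.446,-.276,.14],BY)
d=np.load("pics/top0d.npy");P=cloud("top",d);im=np.load("pics/top0.npy")
for n in("top","side"):
    P=cloud(n,np.load(f"pics/{n}0d.npy"));im=np.load(f"pics/{n}0.npy")
    with np.errstate(invalid='ignore'): m=(im.max(2)<45)&(np.hypot(P[...,0]-.44,P[...,1]+.278)<.04)&(P[...,2]>.095)
    q=P[m]-np.r_[PIV,.052]; print(n,len(q),np.percentile(q[:,:2]@U,[3,50,97]),np.percentile(q[:,:2]@[-U[1],U[0]],[3,50,97]),np.percentile(q[:,2],[3,50,97]))
E
```

```text
clock: 3.83
tcp_pos: [0.4316, -0.2833, 0.1528]
tcp_rot: [[0.963, 0.269, 0.004], [0.269, -0.963, -0.003], [0.003, 0.004, -1.0]]
wrist_force: [0.2, -0.0, 0.5]
finger_gap: 0.0
gripper_force: 0.0
[ 0.4333686 -0.2769919  0.116    ] (np.float64(260.70238687180273), np.float64(428.3629083435558)) [ 0.43598556 -0.27893035  0.11642177]
turn az 0.003 then shift [ 0.395 -0.08   0.321]
top 74 [-0.08289389 -0.07615862 -0.06957559] [-0.01442471  0.00185662  0.01763911] [0.06625515 0.07162885 0.07596766]
side 58 [-0.0825213  -0.07635071 -0.06806548] [-0.01644306  0.00536106  0.01909074] [0.06190158 0.07049033 0.07423422]
```

```bash
python3 -m handwheel '[[0.25,-0.08,0,0,0,0,0],[0,0,0.3,0,0,0,0],[0,0,0.15,0,0,0,0],[0,0,0.15,0,0,0,0],[0,0,0,0,0,0,0]]'; python3 -m handwheel '[[0,0,0.15,0,0,0,0],[-0.05,0,0.1,0,0,0,0],[0,0,0,0,0,0,0]]'; python3 - <<'E'
from h import *
p=robot.read_state()["tcp_pos"]; print((p[:2]-PIV)@U)
E
```

```text
clock: 4.25
tcp_pos: [0.4372, -0.276, 0.1247]
tcp_rot: [[0.963, 0.269, -0.002], [0.269, -0.963, 0.002], [-0.002, -0.002, -1.0]]
wrist_force: [-0.3, 0.6, -0.5]
finger_gap: -0.001
gripper_force: 0.0
clock: 4.5
tcp_pos: [0.4353, -0.2771, 0.1155]
tcp_rot: [[0.963, 0.269, -0.001], [0.269, -0.963, 0.001], [-0.001, -0.001, -1.0]]
wrist_force: [-0.1, -0.9, 0.1]
finger_gap: -0.001
gripper_force: 0.0
-0.07662723278375475
```

```bash
python3 - <<'E'
from h import *
b=grab("top")[0]
print(spotter.place_of("top","lever_knob")[:2],[proj("top",knob(v)) for v in(0,.2)],proj("top",robot.read_state()["tcp_pos"]))
cv2.imwrite("pics/k3.png",cv2.resize(b[210:300,375:475,::-1],None,fx=6,fy=6,interpolation=cv2.INTER_CUBIC))
E
```

```text
[{'pixel': [259.1, 427.6], 'confidence': 0.56}] [(np.float64(260.70238687180273), np.float64(428.3629083435558)), (np.float64(265.0400931091174), np.float64(428.0007180201001))] (np.float64(260.747775576089), np.float64(427.72799877953486))
```

View pics/k3.png

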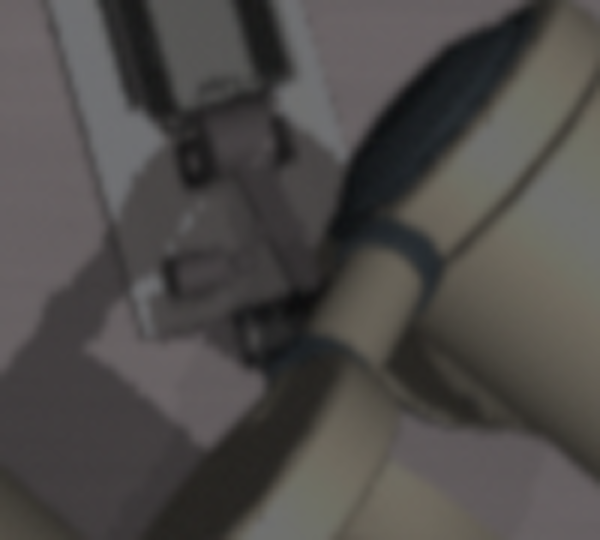

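The fingertips now sit over the knob (crop about (280,320)), and the lever appears to be partly down. I'll continue along the arc.

```bash
python3 -m handwheel '[[-0.12,0,0.15,0,0,0,0],[-0.1,0,0.15,0,0,0,0],[0,0,0,0,0,0,0]]';  python3 -m handwheel '[[-0.08,0,0.2,0,0,0,0],[-0.05,0,0.15,0,0,0,0],[0,0,0,0,0,0,0]]'
```

```text
clock: 4.85
tcp_pos: [0.4262, -0.2794, 0.1031]
tcp_rot: [[0.963, 0.268, -0.002], [0.268, -0.963, 0.001], [-0.001, -0.001, -1.0]]
wrist_force: [0.8, -0.2, -0.7]
finger_gap: 0.002
gripper_force: 0.0
clock: 5.1
tcp_pos: [0.4202, -0.2818, 0.0894]
tcp_rot: [[0.963, 0.269, -0.004], [0.269, -0.963, -0.001], [-0.004, -0.0, -1.0]]
wrist_force: [-16.3, -10.7, 15.6]
finger_gap: -0.0
gripper_force: 10.7
```

```bash
python3 - <<'E'
from h import *
b,d=grab("top")
s=robot.read_state();print(s["wrist_force"],s["torque"],s["tcp_pos"],(s["tcp_pos"][:2]-PIV)@U,(s["tcp_pos"][:2]-PIV)@[-U[1],U[0]])
print(spotter.place_of("top","lever_knob")[:2],[proj("top",knob(v)) for v in(0,.2,.45)],proj("top",s["tcp_pos"]))
# lever arm heights along handle
P=cloud("top",d)-np.r_[PIV,.052]
X=P[...,0]*U[0]+P[...,1]*U[1];Y=-P[...,0]*U[1]+P[...,1]*U[0]
for x in np.arange(-.11,-.0,.01):
    m=(abs(X-x)<.006)&(abs(Y)<.006); print(round(x,3),m.sum(),np.percentile(P[m][:,2],[10,50,90]).round(3) if m.sum() else "")
cv2.imwrite("pics/k4.png",cv2.resize(b[210:300,375:475,::-1],None,fx=6,fy=6,interpolation=cv2.INTER_CUBIC))
E
```

```text
[-17.39915258  -8.86284893  14.71627104] [-1.42631028  2.87515533 -0.03244277] [ 0.42048866 -0.28179248  0.08973743] -0.09217993734975555 0.0014107259345394869
[{'pixel': [207.9, 408.9], 'confidence': 0.73}, {'pixel': [262.6, 427.1], 'confidence': 0.65}] [(np.float64(260.70238687180273), np.float64(428.3629083435558)), (np.float64(265.0400931091174), np.float64(428.0007180201001)), (np.float64(268.50985081881066), np.float64(426.7887203728301))] (np.float64(266.86217702727293), np.float64(426.9994800110019))
-0.11 49 [0.449 0.451 0.453]
-0.1 45 [0.451 0.452 0.453]
-0.09 55 [-0.052  0.451  0.453]
-0.08 59 [-0.053  0.45   0.452]
-0.07 71 [-0.041  0.448  0.451]
-0.06 75 [-0.04   0.443  0.448]
-0.05 64 [-0.037  0.441  0.447]
-0.04 65 [-0.04   0.038  0.443]
-0.03 63 [-0.041  0.029  0.441]
-0.02 59 [-0.041  0.022  0.44 ]
-0.01 48 [-0.005  0.397  0.431]
```

View pics/k4.png

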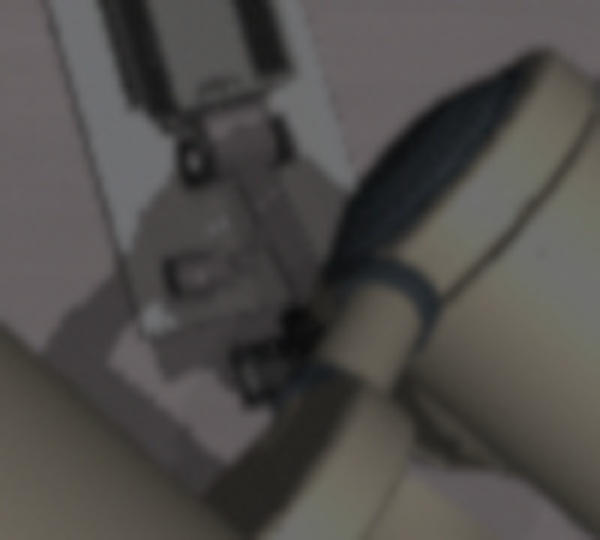

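The lever arm's depth slope (about 0.67 rad) shows it is still up, and the force points along the lever. So the fingers are jammed outside the knob. I'll back off and press straight down, slightly inside the knob, with no outward motion.

```bash
python3 -m handwheel '[[-0.3,0,-0.1,0,0,0,0],[-0.1,0,-0.6,0,0,0,0],[0,0,-0.6,0,0,0,0],[0,0,-0.5,0,0,0,0],[0,0,0,0,0,0,0]]'; python3 - <<'E'
from h import *
plan(np.r_[PIV-.072*U,.15],BY)
E
```

```text
clock: 5.62
tcp_pos: [0.4081, -0.2867, 0.1653]
tcp_rot: [[0.963, 0.269, 0.004], [0.269, -0.963, -0.003], [0.003, 0.004, -1.0]]
wrist_force: [0.9, -1.0, 0.5]
finger_gap: 0.002
gripper_force: 0.0
turn az -0.002 then shift [0.835 0.001 0.382]
```

```bash
python3 -m handwheel '[[0.42,0,0,0,0,0,0],[0.42,0,0,0,0,0,0],[0,0,0.4,0,0,0,0],[0,0,0.3,0,0,0,0],[0,0,0.2,0,0,0,0],[0,0,0,0,0,0,0]]';python3 -m handwheel '[[0,0,0.2,0,0,0,0],[0,0,0.2,0,0,0,0],[0,0,0,0,0,0,0]]';python3 -m handwheel '[[0,0,0.2,0,0,0,0],[0,0,0,0,0,0,0]]'; python3 - <<'E'
from h import *
b,d=grab("top"); s=robot.read_state()
print(s["wrist_force"],(s["tcp_pos"][:2]-PIV)@U)
P=cloud("top",d)-np.r_[PIV,.052]
X=P[...,0]*U[0]+P[...,1]*U[1];Y=-P[...,0]*U[1]+P[...,1]*U[0]
for x in np.arange(-.06,-.01,.01):
    m=(abs(X-x)<.006)&(abs(Y)<.006)&(P[...,2]<.1)&(P[...,2]>-.02); print(round(x,3),m.sum(),np.median(P[m][:,2]) if m.sum() else "")
E
```

```text
clock: 6.12
tcp_pos: [0.4383, -0.2756, 0.1244]
tcp_rot: [[0.963, 0.269, -0.002], [0.269, -0.963, 0.002], [-0.002, -0.003, -1.0]]
wrist_force: [-0.2, 1.3, 0.2]
finger_gap: 0.002
gripper_force: 0.0
clock: 6.37
tcp_pos: [0.4389, -0.276, 0.1091]
tcp_rot: [[0.963, 0.269, -0.001], [0.269, -0.963, 0.001], [-0.001, -0.001, -1.0]]
wrist_force: [-0.4, 0.3, -0.3]
finger_gap: 0.001
gripper_force: 0.0
clock: 6.53
tcp_pos: [0.4392, -0.2761, 0.1013]
tcp_rot: [[0.963, 0.269, -0.001], [0.269, -0.963, 0.001], [-0.001, -0.001, -1.0]]
wrist_force: [-0.9, -0.8, -0.7]
finger_gap: 0.003
gripper_force: 0.0
[0.14497235 0.06808156 0.208578  ] -0.0725998184108276
-0.06 10 0.05413569040900819
-0.05 15 0.04451095619749477
-0.04 21 0.037864615485705695
-0.03 20 0.029655500738714022
-0.02 17 0.020853257621946765
```

```bash
python3 - <<'E'
from h import *
np.set_printoptions(precision=3,suppress=True,linewidth=220)
b,d=grab("top"); P=cloud("top",d); p=robot.read_state()["tcp_pos"]; print(p,proj("top",p))
for r in range(248,280,3):
    print(r,[tuple(np.round(P[r,c]*1000).astype(int)) if d[r,c]>0 else 0 for c in range(411,437,3)])
cv2.imwrite("pics/k5.png",cv2.resize(b[225:295,385:465,::-1],None,fx=8,fy=8,interpolation=cv2.INTER_CUBIC))
E
```

```text
[ 0.439 -0.276  0.102] (np.float64(259.51671842306735), np.float64(425.9594062106489))
248 [(np.int64(474), np.int64(-257), np.int64(11)), (np.int64(474), np.int64(-265), np.int64(11)), (np.int64(470), np.int64(-256), np.int64(88)), (np.int64(470), np.int64(-264), np.int64(89)), (np.int64(470), np.int64(-272), np.int64(91)), (np.int64(449), np.int64(-192), np.int64(440)), (np.int64(448), np.int64(-190), np.int64(470)), (np.int64(446), np.int64(-186), np.int64(507)), (np.int64(445), np.int64(-190), np.int64(511))]
251 [(np.int64(466), np.int64(-256), np.int64(12)), (np.int64(466), np.int64(-265), np.int64(12)), (np.int64(466), np.int64(-274), np.int64(10)), (np.int64(462), np.int64(-264), np.int64(90)), (np.int64(462), np.int64(-271), np.int64(93)), (np.int64(443), np.int64(-187), np.int64(460)), (np.int64(441), np.int64(-182), np.int64(500)), (np.int64(440), np.int64(-185), np.int64(509)), (np.int64(440), np.int64(-189), np.int64(514))]
254 [(np.int64(454), np.int64(-244), np.int64(71)), (np.int64(455), np.int64(-252), np.int64(69)), (np.int64(455), np.int64(-261), np.int64(67)), (np
[... 3059 characters left out ...]
64(-152), np.int64(561)), (np.int64(399), np.int64(-152), np.int64(580)), (np.int64(399), np.int64(-152), np.int64(598)), (np.int64(399), np.int64(-154), np.int64(606)), (np.int64(399), np.int64(-159), np.int64(605)), (np.int64(399), np.int64(-166), np.int64(598))]
278 [(np.int64(390), np.int64(-257), np.int64(3)), (np.int64(393), np.int64(-147), np.int64(536)), (np.int64(394), np.int64(-148), np.int64(555)), (np.int64(394), np.int64(-148), np.int64(576)), (np.int64(394), np.int64(-148), np.int64(596)), (np.int64(394), np.int64(-150), np.int64(606)), (np.int64(394), np.int64(-154), np.int64(609)), (np.int64(394), np.int64(-159), np.int64(605)), (np.int64(395), np.int64(-164), np.int64(604))]
```

View pics/k5.png

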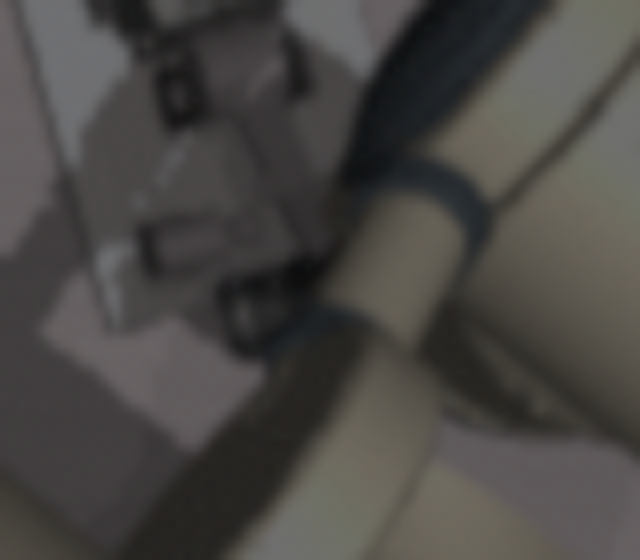

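```bash
python3 - <<'E'
from h import *
np.set_printoptions(precision=4,suppress=True,linewidth=220)
def prof(n,d):
    P=cloud(n,d)-np.r_[PIV,.052]
    X=P[...,0]*U[0]+P[...,1]*U[1];Y=-P[...,0]*U[1]+P[...,1]*U[0]
    for x in np.arange(-.09,-.005,.01):
        m=(abs(X-x)<.005)&(abs(Y)<.03)&(P[...,2]<.1)&(P[...,2]>.012)
        print(round(x,3),m.sum(),"z",np.percentile(P[m][:,2],[5,50,95]),"Y",np.percentile(Y[m],[5,50,95])) if m.sum()>2 else 0
for n in("top","side"):
    print(n,"t0");prof(n,np.load(f"pics/{n}0d.npy")); d=grab(n)[1]; print(n,"now");prof(n,d)
E
```

```text
top t0
-0.09 7 z [0.0648 0.067  0.0707] Y [-0.0134 -0.0036  0.0092]
-0.08 58 z [0.066  0.0718 0.0745] Y [-0.0155  0.0017  0.0175]
-0.07 44 z [0.0602 0.0693 0.0755] Y [-0.0139  0.0004  0.0148]
-0.06 30 z [0.0173 0.0557 0.06  ] Y [-0.0058  0.0027  0.0265]
-0.05 44 z [0.0129 0.0424 0.051 ] Y [-0.0052  0.0076  0.0278]
-0.04 33 z [0.0266 0.0367 0.0428] Y [-0.006   0.0036  0.0181]
-0.03 25 z [0.0239 0.0302 0.0351] Y [-0.0071  0.002   0.0083]
-0.02 23 z [0.0166 0.0205 0.0274] Y [-0.0057  0.0022  0.008 ]
-0.01 17 z [0.0125 0.0149 0.0182] Y [-0.0176  0.0015  0.0221]
top now
-0.06 19 z [0.0142 0.0526 0.0618] Y [0.0004 0.007  0.028 ]
-0.05 35 z [0.0141 0.0374 0.0514] Y [-0.0009  0.0084  0.0288]
-0.04 31 z [0.0313 0.0377 0.0432] Y [-0.0057  0.0048  0.0127]
-0.03 25 z [0.0226 0.029  0.0358] Y [-0.0063  0.002   0.0085]
-0.02 23 z [0.0165 0.0208 0.0269] Y [-0.0054  0.0018  0.0081]
-0.01 18 z [0.0121 0.0134 0.0181] Y [-0.0081  0.0004  0.0104]
side t0
-0.08 39 z [0.0597 0.0692 0.0736] Y [-0.0153  0.0051  0.0174]
-0.07 33 z [0.0584 0.0706 0.0739] Y [-0.0159  0.0088  0.0191]
-0.06 20 z [0.0452 0.0552 0.0619] Y [-0.0037  0.0056  0.0084]
-0.05 29 z [0.014  0.0432 0.0518] Y [-0.0048  0.0063  0.0283]
-0.04 25 z [0.0175 0.0367 0.0432] Y [-0.0028  0.0068  0.0273]
-0.03 18 z [0.0217 0.0312 0.0354] Y [-0.0055  0.0054  0.0093]
-0.02 18 z [0.0144 0.0218 0.0273] Y [-0.0045  0.005   0.0091]
-0.01 10 z [0.0126 0.0157 0.0193] Y [-0.0052  0.0019  0.007 ]
side now
-0.05 13 z [0.0139 0.0167 0.0203] Y [0.0127 0.0226 0.0298]
-0.04 21 z [0.0247 0.0363 0.0426] Y [-0.0023  0.0064  0.0138]
-0.03 17 z [0.0201 0.0296 0.0366] Y [-0.0054  0.0046  0.0089]
-0.02 16 z [0.0148 0.0231 0.0275] Y [-0.0046  0.0057  0.0093]
-0.01 14 z [0.0124 0.0151 0.0196] Y [-0.0063  0.0037  0.012 ]
```

```bash
python3 - <<'E'
from h import *
np.set_printoptions(precision=3,suppress=True,linewidth=220)
def rep(n,d,p,R,zm):
    P=(cloud(n,d)-p)@R; m=(abs(P[...,0])<.06)&(abs(P[...,1])<.075)&(P[...,2]<zm)&(P[...,2]>-.13); q=P[m]
    print(n,len(q)); 
    for z in np.arange(-.12,zm,.01):
        w=q[abs(q[:,2]-z)<.005]
        if len(w)>2: print(round(z,3),len(w),"x",np.percentile(w[:,0],[3,97]),"y",np.percentile(w[:,1],[3,50,97]))
R0=np.array([[.9192,.3938,0],[.3938,-.9192,0],[0,0,-1.]])
rep("side",np.load("pics/side0d.npy"),np.array([.2461,-.5745,.2031]),R0,.06)
s=robot.read_state()
rep("top",grab("top")[1],s["tcp_pos"],s["tcp_rot"],.03)
E
```

```text
side 467
-0.12 75 x [-0.009  0.022] y [-0.074 -0.068  0.058]
-0.11 59 x [-0.008  0.019] y [-0.074 -0.046  0.03 ]
-0.1 50 x [-0.009  0.019] y [-0.074 -0.064  0.03 ]
-0.09 51 x [-0.008  0.015] y [-0.075 -0.069  0.041]
-0.08 21 x [-0.004  0.015] y [-0.06  -0.051  0.049]
-0.07 45 x [-0.007  0.014] y [-0.059 -0.053  0.046]
-0.06 53 x [-0.008  0.013] y [-0.06  -0.051  0.045]
-0.05 45 x [-0.006  0.013] y [-0.059 -0.048  0.044]
-0.04 21 x [-0.008  0.011] y [-0.052 -0.049  0.045]
top 206
-0.12 62 x [-0.011  0.011] y [-0.063 -0.057 -0.045]
-0.11 8 x [-0.013  0.011] y [-0.062 -0.048 -0.042]
-0.1 6 x [0.005 0.011] y [-0.049 -0.038 -0.035]
-0.08 4 x [0.01  0.011] y [-0.03  -0.027 -0.025]
-0.01 4 x [0.01  0.012] y [-0.006 -0.003 -0.001]
-0.0 22 x [0.012 0.027] y [-0.007 -0.002  0.003]
0.01 27 x [0.022 0.038] y [-0.01   0.001  0.007]
0.02 34 x [0.028 0.05 ] y [-0.011 -0.002  0.009]
```

Big finding: at the start the side depth shows the open fingertips ending about 35–40 mm behind the reported TCP, where the text implies 5 mm. So the real fingertips sit about 30 mm higher than the reported pose suggests, and I've been hovering over the knob. I'll go on down and calibrate on contact.

```bash
for i in 1; do python3 -m handwheel '[[-0.07,0,0.07,0,0,0,0],[0,0,0,0,0,0,0]]' | grep -E "pos|force"; done; python3 -m handwheel '[[0,0,0.1,0,0,0,0],[0,0,0,0,0,0,0]]'| grep -E "pos|force";  python3 -m handwheel '[[0,0,0.1,0,0,0,0],[0,0,0,0,0,0,0]]'| grep -E "pos|force"; python3 -m handwheel '[[-0.05,0,0.1,0,0,0,0],[0,0,0,0,0,0,0]]'| grep -E "pos|force"; python3 -m handwheel '[[-0.05,0,0.1,0,0,0,0],[0,0,0,0,0,0,0]]'| grep -E "pos|force"; python3 - <<'E'
from h import *
np.set_printoptions(precision=4,suppress=True)
P=cloud("top",grab("top")[1])-np.r_[PIV,.052]
X=P[...,0]*U[0]+P[...,1]*U[1];Y=-P[...,0]*U[1]+P[...,1]*U[0]
for x in (-.05,-.04,-.03,-.02):
    m=(abs(X-x)<.005)&(abs(Y)<.008)&(P[...,2]<.1)&(P[...,2]>.0); print(x,np.median(P[m][:,2]))
E
```

```text
tcp_pos: [0.4363, -0.277, 0.0992]
wrist_force: [0.1, 0.5, 0.0]
gripper_force: 0.0
tcp_pos: [0.4365, -0.2771, 0.095]
wrist_force: [0.3, 0.2, 0.5]
gripper_force: 0.4
tcp_pos: [0.4366, -0.277, 0.0909]
wrist_force: [0.1, -0.3, 1.5]
gripper_force: 0.5
tcp_pos: [0.4345, -0.2775, 0.0869]
wrist_force: [0.0, 0.4, 1.2]
gripper_force: 0.5
tcp_pos: [0.4325, -0.2781, 0.0829]
wrist_force: [0.5, -1.1, 0.8]
gripper_force: 0.6
-0.05 0.03272597823237671
-0.04 0.02741599369910313
-0.03 0.021422413109067874
-0.02 0.01536131606515282
```

Contact is confirmed: the real tip is about 30 mm above the reported TCP, and the lever is at about 0.17 rad. Continuing along the arc.

```bash
python3 -m handwheel '[[-0.1,0,0.15,0,0,0,0],[-0.1,0,0.15,0,0,0,0],[-0.06,0,0.15,0,0,0,0],[0,0,0,0,0,0,0]]'| grep -E "pos|force"; python3 -m handwheel '[[-0.06,0,0.15,0,0,0,0],[-0.05,0,0.15,0,0,0,0],[0,0,0,0,0,0,0]]'| grep -E "pos|force";python3 -m handwheel '[[-0.03,0,0.15,0,0,0,0],[0,0,0.15,0,0,0,0],[0,0,0,0,0,0,0]]'| grep -E "pos|force";python3 -m handwheel '[[0,0,0.15,0,0,0,0],[0,0,0.1,0,0,0,0],[0,0,0,0,0,0,0]]'| grep -E "pos|force"; python3 - <<'E'
from h import *
np.set_printoptions(precision=4,suppress=True)
P=cloud("top",grab("top")[1])-np.r_[PIV,.052]
X=P[...,0]*U[0]+P[...,1]*U[1];Y=-P[...,0]*U[1]+P[...,1]*U[0]
for x in (-.05,-.04,-.03,-.02):
    m=(abs(X-x)<.005)&(abs(Y)<.008)&(P[...,2]<.1)&(P[...,2]>-.03); print(x,np.median(P[m][:,2]))
E
```

```text
tcp_pos: [0.4221, -0.2811, 0.0644]
wrist_force: [0.5, -2.1, 3.2]
gripper_force: 1.4
tcp_pos: [0.4177, -0.2818, 0.0524]
wrist_force: [-0.3, 0.1, -0.6]
gripper_force: 0.0
tcp_pos: [0.417, -0.282, 0.0404]
wrist_force: [0.3, 0.5, -0.2]
gripper_force: 0.0
tcp_pos: [0.4175, -0.2824, 0.0308]
wrist_force: [-1.6, -1.4, 2.2]
gripper_force: 1.3
-0.05 0.002827629375757826
-0.04 0.00467054522439737
-0.03 0.0033948008243562915
-0.02 0.0033602173304034776
```

Force fell off at the snap and the lever profile is now level: it has latched. Rise and turn toward the receptacle.

```bash
python3 -m handwheel '[[0,0,-0.4,0,0,0,0],[0,0,-0.6,0,0,0,0],[0,0,-0.6,0,0,-0.825,0],[0,0,-0.6,0,0,-0.825,0],[0,0,-0.6,0,0,-0.825,0],[0,0,-0.6,0,0,-0.825,0.5],[0,0,0,0,0,0,1],[0,0,0,0,0,0,1]]'; python3 - <<'E'
from h import *
np.set_printoptions(precision=4,suppress=True)
P=cloud("top",grab("top")[1])-np.r_[PIV,.052]
X=P[...,0]*U[0]+P[...,1]*U[1];Y=-P[...,0]*U[1]+P[...,1]*U[0]
for x in (-.1,-.08,-.05,-.04,-.03,-.02):
    m=(abs(X-x)<.005)&(abs(Y)<.008)&(P[...,2]<.1)&(P[...,2]>-.03); print(x,np.median(P[m][:,2]) if m.any() else 0)
plan(np.r_[REC,.165],RY)
E
```

```text
clock: 9.47
tcp_pos: [0.4182, -0.2828, 0.1686]
tcp_rot: [[0.815, 0.579, 0.002], [0.579, -0.815, -0.002], [0.001, 0.003, -1.0]]
wrist_force: [-0.2, -0.1, -0.9]
finger_gap: 0.42
gripper_force: 0.0
-0.1 0.013987513832686288
-0.08 0.009069761799843649
-0.05 0.00736687064719152
-0.04 0.006663926732107091
-0.03 0.006609575538429072
-0.02 0.005579725544242804
turn az -0.013 then shift [11.556 -7.87   0.062]
```

```bash
python3 -m handwheel '[[0.58,-0.39,-0.1,0,0,0,1],[0.58,-0.39,0,0,0,0,1],[0.58,-0.39,0,0,0,0,1],[0.58,-0.39,0,0,0,0,1],[0.58,-0.39,0,0,0,0,1],[0.58,-0.39,0,0,0,0,1],[0.58,-0.39,0,0,0,0,1],[0.58,-0.39,0,0,0,0,1]]' | head -2;  python3 -m handwheel '[[0.58,-0.39,0,0,0,0,1],[0.58,-0.39,0,0,0,0,1],[0.58,-0.39,0,0,0,0,1],[0.58,-0.39,0,0,0,0,1],[0.58,-0.39,0,0,0,0,1],[0.58,-0.39,0,0,0,0,1],[0.58,-0.39,0,0,0,0,1],[0.58,-0.39,0,0,0,0,1]]' | head -2;  python3 -m handwheel '[[0.58,-0.39,0,0,0,0,1],[0.58,-0.39,0,0,0,0,1],[0.58,-0.39,0,0,0,0,1],[0.4,-0.3,0,0,0,0,1],[0,0,0,0,0,0,1],[0,0,0,0,0,0,1]]' 
cat >> h.py <<'E'
def grip(n,d,zlo=-.13,zm=.03):
    s=robot.read_state(); P=(cloud(n,d)-s["tcp_pos"])@s["tcp_rot"]
    q=P[(abs(P[...,0])<.06)&(abs(P[...,1])<.075)&(P[...,2]<zm)&(P[...,2]>zlo)]
    for z in np.arange(zlo+.01,zm,.01):
        w=q[abs(q[:,2]-z)<.005]
        if len(w)>2: print(n,round(z,3),len(w),"x",np.percentile(w[:,0],[3,97]).round(3),"y",np.percentile(w[:,1],[3,50,97]).round(3))
E
python3 - <<'E'
from h import *
plan(np.r_[REC,.165],RY)
for n in("side","top"): grip(n,grab(n)[1],-.1)
E
```

```text
clock: 10.18
tcp_pos: [0.4961, -0.0716, 0.1702]
clock: 10.85
tcp_pos: [0.5751, 0.1374, 0.1699]
clock: 11.35
tcp_pos: [0.6105, 0.2342, 0.1696]
tcp_rot: [[0.815, 0.58, -0.002], [0.58, -0.815, -0.001], [-0.002, -0.001, -1.0]]
wrist_force: [0.4, -0.4, 0.3]
finger_gap: 1.004
gripper_force: 0.0
turn az 0.004 then shift [ 0.142 -0.137  0.115]
side -0.09 75 x [-0.011  0.013] y [-0.074 -0.053  0.067]
side -0.08 31 x [-0.01   0.004] y [-0.054  0.043  0.047]
side -0.07 69 x [-0.009  0.008] y [-0.058 -0.045  0.044]
side -0.06 72 x [-0.009  0.013] y [-0.058 -0.045  0.044]
side -0.05 65 x [-0.009  0.012] y [-0.058  0.04   0.046]
side -0.04 21 x [-0.007  0.012] y [-0.051  0.042  0.044]
top -0.09 76 x [-0.013  0.005] y [-0.07  -0.049  0.068]
top -0.08 8 x [-0.013 -0.006] y [-0.065 -0.051  0.055]
top -0.07 9 x [-0.011 -0.01 ] y [-0.051 -0.045  0.046]
top -0.06 10 x [-0.012 -0.007] y [-0.058 -0.046  0.052]
top -0.05 11 x [-0.012 -0.005] y [-0.054  0.04   0.05 ]
```

```bash
python3 -m handwheel '[[0.142,-0.137,0.5,0,0,0,1],[0,0,0.8,0,0,0,1],[0,0,0.8,0,0,0,1],[0,0,0.8,0,0,0,1],[0,0,0.8,0,0,0,1],[0,0,0,0,0,0,1],[0,0,0,0,0,0,1]]'; python3 - <<'E'
from h import *
plan(np.r_[REC,-.027],RY)
s=robot.read_state()
for n in("side","top"):
    P=cloud(n,grab(n)[1]); m=(np.hypot(P[...,0]-REC[0],P[...,1]-REC[1])<.06)&(P[...,2]<.05)&(P[...,2]>.02)
    q=(P[m]-s["tcp_pos"])@s["tcp_rot"]; print(n,len(q),np.percentile(q,[2,50,98],axis=0).round(3).tolist())
    grip(n,grab(n)[1],-.08,-.03)
E
```

```text
clock: 12.03
tcp_pos: [0.6116, 0.2401, 0.0227]
tcp_rot: [[0.816, 0.578, -0.003], [0.578, -0.816, -0.001], [-0.003, -0.001, -1.0]]
wrist_force: [0.7, -0.2, 0.2]
finger_gap: 1.0
gripper_force: 0.0
turn az -0.012 then shift [ 0.036 -0.033  1.241]
side 335 [[-0.049, -0.018, -0.013], [-0.012, -0.005, -0.006], [0.052, 0.015, 0.002]]
side -0.07 43 x [-0.01   0.003] y [-0.058 -0.042  0.048]
side -0.06 48 x [-0.01   0.008] y [-0.057 -0.048  0.047]
side -0.05 46 x [-0.01   0.012] y [-0.056  0.04   0.045]
side -0.04 19 x [-0.009  0.011] y [-0.049  0.042  0.045]
top 1 [[0.003, -0.018, -0.005], [0.003, -0.018, -0.005], [0.003, -0.018, -0.005]]
top -0.06 3 x [-0.012 -0.011] y [0.042 0.044 0.045]
top -0.05 3 x [-0.011 -0.007] y [0.046 0.049 0.053]
```

Aligned within about 2 mm. Descend and close.

```bash
python3 -m handwheel '[[0.036,-0.033,0.4,0,0,0,1],[0,0,0.4,0,0,0,1],[0,0,0.25,0,0,0,1],[0,0,0.19,0,0,0,1],[0,0,0,0,0,0,1],[0,0,0,0,0,0,1]]' | grep -E "pos|force"; python3 -m handwheel '[[0,0,0,0,0,0,0.3],[0,0,0,0,0,0,0.3],[0,0,0,0,0,0,0],[0,0,0,0,0,0,0],[0,0,0,0,0,0,0],[0,0,0,0,0,0,0],[0,0,0,0,0,0,0],[0,0,0,0,0,0,0]]' 40
```

```text
tcp_pos: [0.6133, 0.2432, -0.0257]
wrist_force: [0.7, 0.8, 0.3]
gripper_force: 0.0
clock: 13.4
tcp_pos: [0.6134, 0.2433, -0.0256]
tcp_rot: [[0.815, 0.579, 0.001], [0.579, -0.815, 0.0], [0.001, 0.0, -1.0]]
wrist_force: [-0.5, -0.1, 5.9]
finger_gap: 0.394
gripper_force: 40.7
```

```bash
python3 -m handwheel '[[0,0,-0.1,0,0,0,0],[0,0,-0.3,0,0,0,0],[0,0,-0.6,0,0,0,0],[0,0,-0.6,0,0,0,0],[0,0,-0.6,0,0,0,0],[0,0,-0.6,0,0,0,0],[0,0,-0.6,0,0,0,0],[0,0,-0.6,0,0,0,0]]' 40;python3 -m handwheel '[[0,0,-0.6,0,0,0.55,0],[0,0,-0.6,0,0,0.55,0],[0,0,-0.6,0,0,0.55,0],[0,0,0,0,0,0.55,0],[0,0,0,0,0,0.55,0],[0,0,0,0,0,0.55,0],[0,0,0,0,0,0,0],[0,0,0,0,0,0,0]]'; python3 - <<'E'
from h import *
plan(np.r_[BOX,.2],BY)
grip("side",grab("side")[1],-.08,.03)
E
```

```text
clock: 14.07
tcp_pos: [0.6129, 0.2432, 0.1361]
tcp_rot: [[0.815, 0.579, 0.0], [0.579, -0.815, 0.0], [0.0, 0.0, -1.0]]
wrist_force: [0.2, 0.7, -0.8]
finger_gap: 0.391
gripper_force: 40.0
clock: 14.73
tcp_pos: [0.613, 0.2432, 0.2065]
tcp_rot: [[0.963, 0.271, 0.0], [0.271, -0.963, 0.0], [0.0, -0.0, -1.0]]
wrist_force: [0.4, 0.2, -1.6]
finger_gap: 0.394
gripper_force: 40.1
turn az 0.017 then shift [-4.059 11.382  0.162]
side -0.07 70 x [-0.011  0.011] y [-0.032  0.017  0.036]
side -0.06 234 x [-0.035  0.012] y [-0.03  -0.001  0.019]
side -0.05 192 x [-0.053  0.005] y [-0.031 -0.01   0.016]
side -0.04 100 x [-0.037  0.03 ] y [-0.03  -0.018 -0.003]
side -0.03 73 x [-0.037  0.03 ] y [-0.023 -0.017  0.007]
```

```bash
python3 -m handwheel '[[-0.1,0.28,0,0,0,0,0],[-0.2,0.57,0,0,0,0,0],[-0.2,0.57,0,0,0,0,0],[-0.2,0.57,0,0,0,0,0],[-0.2,0.57,0,0,0,0,0],[-0.2,0.57,0,0,0,0,0],[-0.2,0.57,0,0,0,0,0],[-0.2,0.57,0,0,0,0,0]]' | grep -E "pos|force";  python3 -m handwheel '[[-0.2,0.57,0,0,0,0,0],[-0.2,0.57,0,0,0,0,0],[-0.2,0.57,0,0,0,0,0],[-0.2,0.57,0,0,0,0,0],[-0.2,0.57,0,0,0,0,0],[-0.2,0.57,0,0,0,0,0],[-0.2,0.57,0,0,0,0,0],[-0.2,0.57,0,0,0,0,0]]' | grep -E "pos|force"; python3 -m handwheel '[[-0.2,0.57,0,0,0,0,0],[-0.2,0.57,0,0,0,0,0],[-0.2,0.57,0,0,0,0,0],[-0.2,0.57,0,0,0,0,0],[-0.1,0.28,0,0,0,0,0],[0,0,0,0,0,0,0],[0,0,0,0,0,0,0]]'; cat > m.py <<'E'
from h import *
def m(n,z0,z1,c=BOX,r=.075):
    d=grab(n)[1]; P=cloud(n,d); s=(np.hypot(P[...,0]-c[0],P[...,1]-c[1])<r)&(P[...,2]>z0)&(P[...,2]<z1); q=P[s]-np.r_[c,0]
    X=q[:,:2]@U; Y=q[:,:2]@[-U[1],U[0]]; return X,Y,q[:,2]
def hist(X,Y,Z):
    for z in np.arange(Z.min().round(2),Z.max(),.005):
        w=abs(Z-z)<.0026
        if w.sum()>3: print(round(z,3),w.sum(),"X",np.percentile(X[w],[2,98]).round(4),"Y",np.percentile(Y[w],[2,98]).round(4))
E
python3 - <<'E'
from m import *
plan(np.r_[BOX,.13],BY)
for n in("side","top"): print(n); hist(*m(n,.06,.30))
E
```

```text
tcp_pos: [0.6008, 0.0608, 0.206]
wrist_force: [0.1, -0.6, -1.2]
gripper_force: 40.0
tcp_pos: [0.588, -0.132, 0.206]
wrist_force: [1.4, 0.3, -1.0]
gripper_force: 40.0
clock: 16.7
tcp_pos: [0.5811, -0.2389, 0.2058]
tcp_rot: [[0.963, 0.268, -0.0], [0.268, -0.963, 0.0], [-0.0, -0.0, -1.0]]
wrist_force: [-0.2, 1.0, -1.1]
finger_gap: 0.393
gripper_force: 40.1
turn az -0.006 then shift [-0.05  -0.012  1.894]
side
0.06 64 X [-0.0733  0.0433] Y [-0.0272  0.0313]
0.065 132 X [-0.0716  0.0458] Y [-0.0304  0.0309]
0.07 95 X [-0.0671  0.0467] Y [-0.0307  0.0315]
0.075 95 X [-0.0467  0.0462] Y [-0.03    0.0308]
0.08 135 X [-0.0461  0.0478] Y [-0.0311  0.0312]
0.085 74 X [-0.0469  0.049 ] Y [-0.0299  0.0305]
0.23 10 X [-0.0317  0.0324] Y [0.011  0.0162]
0.235 38 X [-0.0339  0.0346] Y [-0.0122  0.0235]
0.24 37 X [-0.0337  0.0332] Y [0.001  0.0269]
0.245 46 X [-0.0337  0.0338] Y [-0.0017  0.0314]
0.25 43 X [-0.0326  0.0317] Y [0.0069 0.0336]
0.255 85 X [-0.0504  0.0528] Y [-0.01    0.0305]
0.26 77 X [-0.0486  0.0482] Y [-0.019   0.0312]
0.265 88 X [-0.0319  0.0146] Y [-0.0168  0.031 ]
0.27 23 X [-0.0118  0.0079] Y [-0.0227  0.0321]
0.275 11 X [-0.0093  0.0071] Y [-0.0241  0.0319]
0.28 19 X [-0.0098  0.0109] Y [-0.0365  0.0468]
0.285 34 X [-0.0089  0.0125] Y [-0.0451  0.0494]
0.29 39 X [-0.0082  0.0138] Y [-0.0484  0.0512]
0.295 21 X [-0.01    0.0151] Y [-0.0514  0.0544]
top
0.06 7 X [-0.0398  0.0408] Y [-0.0255  0.0306]
0.065 15 X [-0.0428  0.0441] Y [-0.0257  0.0314]
0.07 14 X [-0.0404  0.0439] Y [-0.026   0.0305]
0.075 9 X [-0.0319  0.0429] Y [-0.019  0.03 ]
0.08 28 X [-0.0463  0.0454] Y [-0.0276  0.0303]
0.085 30 X [-0.0476  0.0461] Y [-0.0283  0.0298]
0.25 7 X [-0.0345 -0.0231] Y [0.0185 0.0201]
0.255 50 X [-0.0539 -0.0273] Y [-0.0137  0.0178]
0.26 69 X [-0.0529 -0.0187] Y [-0.0132  0.0196]
0.265 80 X [-0.0349 -0.0135] Y [-0.0091  0.0183]
0.27 9 X [-0.0346 -0.0172] Y [-0.0009  0.0156]
```

The side view gives the receptacle centred over the box within about 1 mm in X and 1–2 mm in Y. Lower part way and recheck.

```bash
python3 -m handwheel '[[0,0,0.3,0,0,0,0],[0,0,0.6,0,0,0,0],[0,0,0.6,0,0,0,0],[0,0,0.6,0,0,0,0],[0,0,0.5,0,0,0,0],[0,0,0.3,0,0,0,0],[0,0,0,0,0,0,0],[0,0,0,0,0,0,0]]'; python3 - <<'E'
from m import *
for n in("side","top"): print(n); hist(*m(n,.06,.17))
E
```

```text
clock: 17.47
tcp_pos: [0.5817, -0.2381, 0.0901]
tcp_rot: [[0.963, 0.27, -0.0], [0.27, -0.963, 0.0], [-0.0, -0.0, -1.0]]
wrist_force: [-0.1, -0.4, -1.1]
finger_gap: 0.39
gripper_force: 40.1
side
0.06 47 X [-0.0722  0.0437] Y [-0.0292  0.032 ]
0.065 126 X [-0.0735  0.0464] Y [-0.0297  0.0313]
0.07 107 X [-0.0676  0.0476] Y [-0.0292  0.0309]
0.075 96 X [-0.0459  0.0469] Y [-0.0301  0.0307]
0.08 114 X [-0.046   0.0473] Y [-0.0289  0.0307]
0.085 70 X [-0.0457  0.0487] Y [-0.0285  0.0325]
0.115 7 X [-0.0308  0.0336] Y [0.0134 0.0174]
0.12 33 X [-0.033   0.0324] Y [-0.0087  0.0259]
0.125 36 X [-0.0329  0.0342] Y [-0.0049  0.03  ]
0.13 36 X [-0.0324  0.0335] Y [0.0059 0.0328]
0.135 41 X [-0.0324  0.0385] Y [0.0058 0.0308]
0.14 79 X [-0.0499  0.0552] Y [-0.0077  0.0333]
0.145 70 X [-0.0435  0.0475] Y [-0.0165  0.0343]
0.15 77 X [-0.0304  0.0134] Y [-0.0169  0.0334]
0.155 10 X [-0.0068  0.0026] Y [-0.0222  0.0263]
0.16 7 X [-0.008 -0.   ] Y [-0.025   0.0222]
0.165 16 X [-0.0091  0.0143] Y [-0.0452  0.0465]
top
0.065 4 X [0.0336 0.0426] Y [0.0214 0.0303]
0.08 10 X [-0.0212  0.0462] Y [-0.0197  0.0301]
0.085 11 X [0.0327 0.0456] Y [0.0129 0.0305]
0.145 10 X [-0.0344 -0.0141] Y [-0.0152  0.0087]
0.15 29 X [-0.0317 -0.0134] Y [-0.0091  0.0134]
```

```bash
python3 -m handwheel '[[0,0,0.2,0,0,0,0],[0,0,0.15,0,0,0,0],[0,0,0.06,0,0,0,0],[0,0,0,0,0,0,0],[0,0,0,0,0,0,0],[0,0,0,0,0,0,0]]'; python3 - <<'E'
from m import *
X,Y,Z=m("side",.075,.135); hist(X,Y,Z)
im=grab("side")[0]; r,c=map(int,proj("side",[*BOX,.1])); cv2.imwrite("pics/f1.png",cv2.resize(im[r-50:r+50,c-65:c+65,::-1],None,fx=6,fy=6,interpolation=cv2.INTER_CUBIC))
for k,p in dict(cover_plate=0).items(): pass
E
```

```text
clock: 18.07
tcp_pos: [0.5816, -0.2387, 0.0736]
tcp_rot: [[0.963, 0.269, 0.0], [0.269, -0.963, -0.0], [0.0, 0.0, -1.0]]
wrist_force: [-0.4, 0.3, -1.0]
finger_gap: 0.386
gripper_force: 40.1
0.08 82 X [-0.0465  0.0473] Y [-0.0285  0.0298]
0.085 59 X [-0.046   0.0482] Y [-0.027   0.0313]
0.1 17 X [-0.0328  0.0353] Y [-0.0079  0.0202]
0.105 34 X [-0.033  0.035] Y [-0.0049  0.0251]
0.11 28 X [-0.0333  0.0369] Y [-0.0051  0.0307]
0.115 36 X [-0.0329  0.0341] Y [0.0105 0.0311]
0.12 41 X [-0.0427  0.0473] Y [0.0062 0.0334]
0.125 94 X [-0.0495  0.0533] Y [-0.0099  0.0307]
0.13 55 X [-0.0328  0.022 ] Y [-0.0175  0.0319]
```

View pics/f1.png

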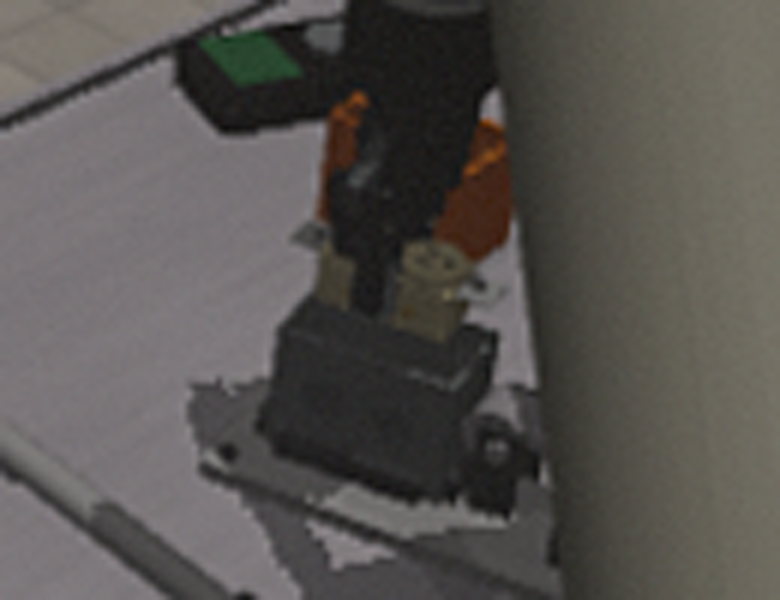

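The picture shows the ivory receptacle gripped face up at about (390,290) above the gray box rim, aligned and with a gap of about 15 mm. The lever is down at (495,460). Handing in.

```bash
python3 -c "
from rig import order
print(order.sign_off())"
```

```text
the job is handed in; nothing more can be done
None
```

The job is handed in: the lever is latched down, and the ivory receptacle is gripped face up and level, about 15 mm above the gray box mouth and centred within about 1–2 mm by the cameras; sign-off returned no verdict.

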